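# Loosen the knurled locking collar two turns

## Robot

A 6-joint arm with a two-finger parallel gripper is mounted at the origin on a cart in front of the work surface, level with it; the furniture and walls round the work are solid. World frame = base frame: x ahead of the robot, y to its left, z up, the work surface at z = 0. Lengths are in m, angles in rad, forces in N, time in s.
With the tool pointing down it reaches from about 0.275 to 0.825 m from the base axis. Payload 4.9 kg.
Tool frame: the origin (TCP) lies between the finger pads; the fingertips stand 8 mm ahead of it and the grasp point (between the pads) lies 11 mm behind it; z points along the fingers, y is the direction in which the jaws open and shut (so a half turn about z gives the same grasp; the last joint's range is limited). The gripper opens to 85 mm and grips with 20 to 120 N. Pads are 22 mm wide; open, the fingers measure 114 mm over their backs; the gripper's body (76 mm by 85 mm) begins 54 mm behind the grasp point. The pads swing forward as they close: fully open they stand 13 mm farther back than shut.
Start: joints at [-1.345, 0.326, -0.193, 1.052, 0, 1.437], TCP at [0.194, -0.515, 0.239] pointing down, gripper open.
Joint ranges: [-2.65, 2.65], [-0.97, 1.79], [-1.3, 1.35], [-1.93, 2.1], [-1.47, 1.37], [-3.14, 3.14]. Speed limits (rad/s): [2.57, 2.57, 3.14, 3.14, 3.14, 3.14].

## Interface

Orientations are given as a unit quaternion [w, x, y, z].
In Python, from workcell import sensors, snapshot, workorder gives the robot as it stands. The module is installed in compiled form; this text tells all that it offers.
- The arm moves only by the shell command python3 -m handwheel 'ROWS' [FORCE]. ROWS is JSON, a list of rows, each an object of numbers: "tx", "ty", "tz": the shift along the tool's x, y, z in m; "turn": the turn about the tool's z in rad; "hand": the opening in per cent of the stroke, from 0 (shut) to 100 (fully open). In form: [{"tx": .., "ty": .., "tz": .., "turn": .., "hand": ..}, ...]. A call has 1 to 12 rows; each row is the pose to reach, as a shift and turn from the pose measured when the call began, along the tool's axes at that moment; what a row does not reach only later rows make up. A row lasts 1/8 s, in which the tool goes at most 62.5 mm and 10.7 degrees, less where a joint would pass 70% of its speed; a pose out of reach is approached as far as the arm can. A call with a gripper value outside its range is refused whole. The fingers move at their own pace and stop on an object; FORCE is the grip in N (left out, the last holds). Time passes only in rows, so rows that repeat a pose let the fingers close. It gives the time, the measured TCP pose, the force and the opening at its end, in the units of the state.
- sensors.get_state(): the state, without advancing time (a new reading comes with each control period).
- snapshot(name): name is "scene" or "top" or "wrist"; returns a dict with "pixels" (400x640x3 uint8, red, green, blue), "fx", "fy", "cx", "cy" (pixels), "rvec" (rotation vector, rad) and "tvec" (3), from world to camera coordinates, as OpenCV has them. Camera axes: x right, y down, z forward; pixel columns grow to the right and rows downward; lengths in m; the calibration is good to about 2 mm. The wrist camera is an equidistant fisheye: a pixel r from the principal point sees the ray r / f radians off the axis. A picture is of the moment at which its call begins. There is no depth.
- workorder.close_job(): hands the job in, once; it reports no verdict.
The state is a dict: "time_s": time; "joint_pos": joint angles; "qvel": joint speeds; "effort": joint torques, N m; "tcp_pos": TCP position; "orientation": TCP orientation; "contact_force": force on the tool from outside, world axes, zero at the start; "ft_torque": the same for the moment, N m; "opening": finger opening in m.
Only numpy, scipy, OpenCV 4.12 (cv2) and the standard library are available. Lean on these libraries where they do the work, as an engineer would, in place of code of your own. Each camera call takes 0.05 s, during which the arm holds its last target.

## Task

Loosen the knurled locking collar that clamps the clutch disc on the stand by two full turns, counter-clockwise seen from above, by rolling a fingertip along its rim; count the turns and stop with the bright mark on the collar back under the fixed pointer. Only touch the collar: grasp and lift nothing, leave the loose parts round the stand where they lie, and draw the finger away when you are done.

Things in the scene. Friction and masses are not known exactly. Their poses are not given: they have to be found in the camera images.
- stand: Stand fixed to the bench; a knurled locking collar clamps a clutch disc (188 mm across, fixed to the stand, lining between z = 43 and 51 mm) on it. Origin: centre of the 120 mm foot's underside, on the bench top and the vertical spindle axis. The fixed pointer points along its -x. The spindle's head, 22 mm across in the middle of the collar, and the pointer are highest: 109 mm above the bench.
- rim_center (a point): On the spindle axis, half-way up the collar's knurled rim: 81.5 mm above the bench at joint 0. The rim is a vertical cylinder 100 mm in diameter, 24 mm high (12 above and below this point), driven by friction only (the fine knurl has no catch), too wide to pinch. It climbs 3 mm per turn of loosening; at joint 0, 18.5 mm of free air lies under it down to the disc. This frame turns with it.
- index_mark (a point): Middle of the bright radial bar inlaid in the collar's top face, 16 x 9 mm, 40.5 mm from the axis, close to the rim; it turns with the collar.
- pointer_tip (a point): Tip of the small fixed steel pointer on top of the spindle, 32 mm from the axis, 106.5 mm above the bench; it does not turn.
- collar (a joint): Turn of the collar in rad; grows counter-clockwise seen from above, which loosens. 0: mark under the pointer, tight (it starts within 0.3 of this); 6.283 is one full turn, 12.566 two. Stops at -0.4 and 25. Dry friction 0.03 N m: a fingertip that pushes on the rim with 3 to 10 N and moves along it carries it round; it stays where it is left.
- bearing_a: Bystander: loose steel release bearing, 48x48x18, lying left-front of the stand (sizes in mm). Origin: centre of its underside.
- lining_pad_1: Bystander: loose brake lining pad, 40x61x14, in front of the stand (sizes in mm). Origin: centre of its underside.
- bolt_0: Bystander: loose hex bolt, 54x18x16, to the right of the stand (sizes in mm). Origin: centre of its underside.
- spring_c: Bystander: loose coil spring lying on its side, 29x56x29, behind the stand to the left (sizes in mm). Origin: centre of its underside.
- lining_pad_2: Bystander: loose brake lining pad, 40x65x14, behind the stand (sizes in mm). Origin: centre of its underside.
- paint_marker: Bystander: loose paint marker, 121x13x13, at the front left of the bench (sizes in mm). Origin: centre of its underside.
- spanner_b: Bystander: loose combination spanner, 128x17x8, at the front right of the bench (sizes in mm). Origin: centre of its underside.

How it is judged:
By the outcome, as a careful person would: the job done as asked, in the order asked, and still so for the second after the job is handed in, with the robot touching nothing.
It also fails if it takes over 64 s, if anything falls off the work surface, if the arm or the gripper's body presses on something with over 40 N, if the wrist force passes 120 N, or if a joint passes its speed limit or range.

## Working session

There is one attempt and no reset: what is moved stays moved. The work goes in short steps, Python scripts to look and compute and a shell command to move; the robot and the scene stay as the last step left them, time stands still between calls to the robot, and variables do not carry over. Pictures are saved under pics/ and viewed, and the job is handed in when it is done.

```bash
mkdir -p pics; python3 - <<'E'
from workcell import sensors, snapshot
import cv2
print(sensors.get_state())
for n in ("scene","top"):
    s=snapshot(n); cv2.imwrite(f"pics/{n}0.png",s["pixels"][:,:,::-1]); print(n,{k:v for k,v in s.items() if k!="pixels"})
E
```

```text
{'time_s': 0.0, 'joint_pos': array([-1.34517089e+00,  3.26927444e-01, -1.93595917e-01,  1.05194438e+00,
       -3.33730994e-05,  1.43657141e+00]), 'qvel': array([ 0.00025015, -0.00071618, -0.00026522, -0.00106384, -0.00115103,
       -0.00042558]), 'effort': array([-1.51507931e-03, -4.43398869e+01,  2.62443066e+01,  1.53671595e-02,
       -3.04921850e-04,  1.07568601e-05]), 'tcp_pos': array([ 0.19353778, -0.51423373,  0.23850617]), 'orientation': array([-8.34071502e-04,  9.83856740e-01,  1.78955906e-01, -5.48478273e-05]), 'contact_force': array([-0.06345883, -0.1464625 ,  0.22979057]), 'ft_torque': array([-0.0520469 , -0.0111736 , -0.01285356]), 'opening': 0.08563088985858305}
scene {'fx': 484.8168932713591, 'fy': 484.8168932713591, 'cx': 318.19906824055107, 'cy': 206.56552104883036, 'rvec': array([ 1.98324357, -0.88404934,  0.47138881]), 'tvec': array([-0.40450956,  0.24006335,  1.12183359])}
top {'fx': 487.3579376105738, 'fy': 487.3579376105738, 'cx': 320.5768735199965, 'cy': 205.02414102575602, 'rvec': array([ 2.12399072, -2.1886552 ,  0.12393537]), 'tvec': array([-0.05083982,  0.49779711,  1.27305367])}
```

View pics/scene0.png

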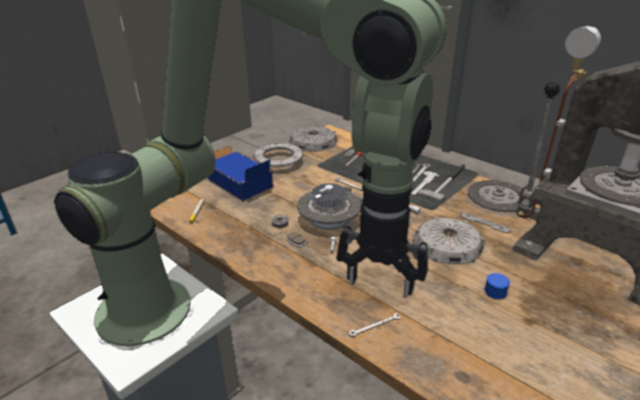

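View pics/top0.png

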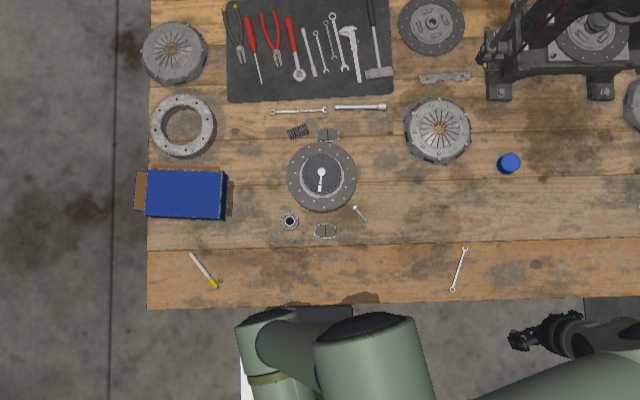

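The top view shows the stand at about (321,177), with its pointer directed down the image and the parts around it. I'll zoom in and measure.

```bash
cat > h.py <<'E'
import numpy as np, cv2
from workcell import sensors, snapshot
def ray(s,uv,z):
    R,_=cv2.Rodrigues(s["rvec"]); c=-R.T@s["tvec"]
    d=R.T@np.array([(uv[0]-s["cx"])/s["fx"],(uv[1]-s["cy"])/s["fy"],1.])
    return c+d*(z-c[2])/d[2]
def proj(s,P):
    K=np.array([[s["fx"],0,s["cx"]],[0,s["fy"],s["cy"]],[0,0,1.]])
    return cv2.projectPoints(np.asarray(P,float).reshape(-1,3),s["rvec"],s["tvec"],K,None)[0].reshape(-1,2)
def circ(c,r,z,n=72):
    a=np.linspace(0,2*np.pi,n,endpoint=False); return np.c_[c[0]+r*np.cos(a),c[1]+r*np.sin(a),np.full(n,z)]
E
python3 - <<'E'
from h import *
s=snapshot("top"); im=s["pixels"][:,:,::-1]
cv2.imwrite("pics/topz.png",cv2.resize(im[130:250,260:390],None,fx=6,fy=5 and 6,interpolation=cv2.INTER_CUBIC)[:600*6//6+120][:720])
cv2.imwrite("pics/topz.png",cv2.resize(im[135:235,265:395],None,fx=6,fy=6,interpolation=cv2.INTER_CUBIC))
for uv,z in [((321.5,177),.047),((321.5,173),.0935),((321,172),.109)]: print(uv,z,ray(s,uv,z))
E
```

```text
(321.5, 177) 0.047 [ 0.56884175 -0.07047435  0.047     ]
(321.5, 173) 0.0935 [ 0.57086967 -0.07079626  0.0935    ]
(321, 172) 0.109 [ 0.57055843 -0.0696084   0.109     ]
```

View pics/topz.png

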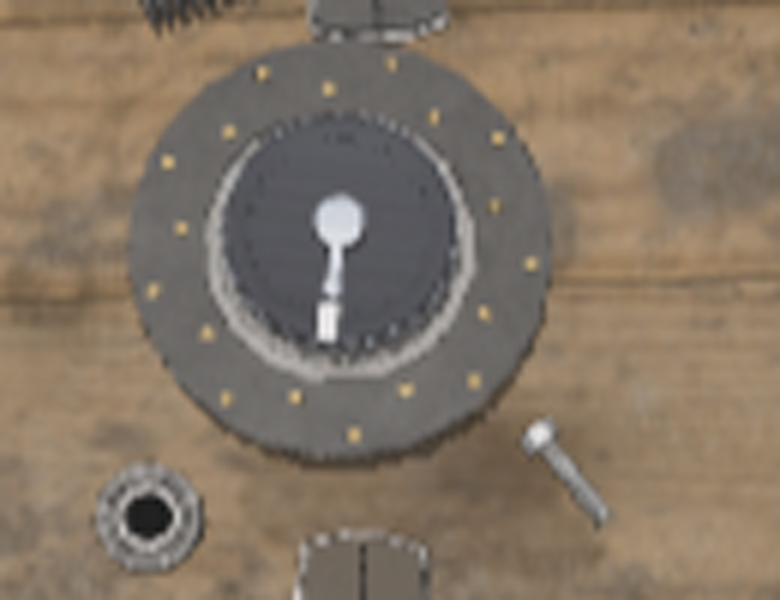

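```bash
cat >> h.py <<'E'
def z2p(zx,zy): return (265+(zx+.5)/6-.5,135+(zy+.5)/6-.5)
E
python3 - <<'E'
from h import *
s=snapshot("top"); im=cv2.resize(s["pixels"][135:235,265:395,::-1],None,fx=6,fy=6,interpolation=cv2.INTER_CUBIC)
c=(0.5705,-0.0705)
for r,z,col in [(.094,.051,(0,255,0)),(.05,.0935,(0,255,255)),(.011,.109,(0,0,255))]:
    p=proj(s,circ(c,r,z)); p=((p-[265,135]+.5)*6-.5).astype(int)
    cv2.polylines(im,[p],True,col,1)
cv2.imwrite("pics/ov.png",im)
h=ray(s,z2p(339,221),.109);t=ray(s,z2p(333,296),.1065);m=ray(s,z2p(327,322),.0935)
print(h,t,m)
for q in (t,m): print(np.hypot(*(q[:2]-c)),np.arctan2(q[1]-c[1],q[0]-c[0]))
E
```

```text
[ 0.57205058 -0.06986363  0.109     ] [ 0.54052256 -0.06638283  0.1065    ] [ 0.53155592 -0.06345479  0.0935    ]
0.03025885069417433 3.005104399224706
0.03957621088959686 2.9626224961248404
```

View pics/ov.png

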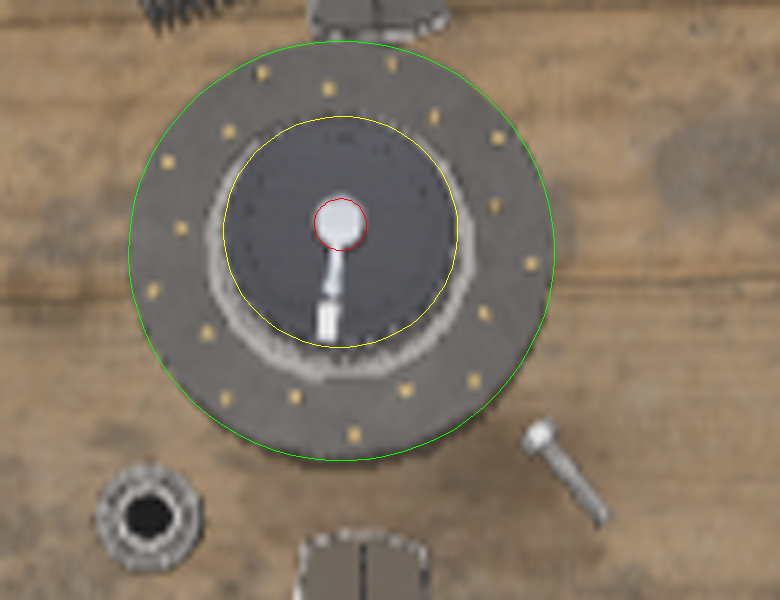

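```bash
cat >> h.py <<'E'
from scipy.spatial.transform import Rotation as Ro
C=np.array([0.571,-0.070])
def st():
    s=sensors.get_state(); q=s["orientation"]; R=Ro.from_quat([q[1],q[2],q[3],q[0]]).as_matrix()
    return s,s["tcp_pos"],R
def to(xyz,psi=None):
    s,p,R=st(); d=R.T@(np.asarray(xyz)-p); yaw=np.arctan2(R[1,0],R[0,0])
    t=None if psi is None else (lambda a:(a+np.pi)%(2*np.pi)-np.pi)(yaw-psi)
    print("shift",d.round(4),"yaw",yaw.round(4),"turn",t,"q6",s["joint_pos"][5].round(3))
def rep():
    s,p,R=st(); yaw=np.arctan2(R[1,0],R[0,0]); d=R.T@np.r_[C-p[:2],0]
    print("t",s["time_s"],"tcp",p.round(4),"yaw",yaw.round(4),"r",np.hypot(*(p[:2]-C)).round(4),"phi",np.arctan2(*(p[:2]-C)[::-1]).round(3),"centre in tool",d.round(4),"F_tool",(R.T@s["contact_force"]).round(2),"q",s["joint_pos"].round(3),"tilt",R[:,2].round(4))
E
python3 - <<'E'
from h import *
rep(); ph=-3.07
to([*(C+.085*np.array([np.cos(ph),np.sin(ph)])),.20],.07)
E
```

```text
t 0.2 tcp [ 0.1936 -0.5144  0.2388] yaw 0.3598 r 0.5831 phi -2.275 centre in tool [ 5.097e-01 -2.831e-01  4.000e-04] F_tool [ 0.03  0.57 -0.55] q [-1.345  0.327 -0.193  1.052 -0.     1.437] tilt [-3.e-04  1.e-03 -1.e+00]
shift [ 0.4282 -0.3072  0.0392] yaw 0.3598 turn 0.2898296219587424 q6 1.437
```

```bash
python3 -m handwheel '[{"tx":0.04,"ty":-0.03,"tz":0,"turn":0.03,"hand":0},{"tx":0.08,"ty":-0.058,"tz":0.0,"turn":0.06,"hand":0},{"tx":0.12,"ty":-0.087,"tz":0.0,"turn":0.09,"hand":0},{"tx":0.16,"ty":-0.116,"tz":0.0,"turn":0.12,"hand":0},{"tx":0.2,"ty":-0.145,"tz":0,"turn":0.15,"hand":0},{"tx":0.24,"ty":-0.174,"tz":0.0,"turn":0.18,"hand":0},{"tx":0.28,"ty":-0.203,"tz":0.0,"turn":0.21,"hand":0},{"tx":0.32,"ty":-0.232,"tz":0.01,"turn":0.24,"hand":0},{"tx":0.36,"ty":-0.26,"tz":0.02,"turn":0.27,"hand":0},{"tx":0.40,"ty":-0.288,"tz":0.03,"turn":0.29,"hand":0},{"tx":0.428,"ty":-0.307,"tz":0.039,"turn":0.29,"hand":0},{"tx":0.428,"ty":-0.307,"tz":0.039,"turn":0.29,"hand":0}]' 20
python3 - <<'E'
from h import *
rep()
for n in ("scene","wrist","top"):
    s=snapshot(n); cv2.imwrite(f"pics/{n}1.png",s["pixels"][:,:,::-1])
    if n=="wrist": print({k:v for k,v in s.items() if k!="pixels"})
E
```

```text
time_s: 1.7
tcp_pos: [0.4864, -0.0745, 0.1993]
orientation: [-0.001, 0.999, 0.037, -0.001]
contact_force: [-0.2, -0.9, -0.1]
opening: -0.0003
t 1.7 tcp [ 0.4864 -0.0745  0.1993] yaw 0.0737 r 0.0847 phi -3.089 centre in tool [ 0.0847  0.0018 -0.0001] F_tool [-0.31  0.92  0.14] q [-3.030e-01  2.540e-01 -4.020e-01  9.170e-01  1.000e-03  2.765e+00] tilt [-0.0016  0.0017 -1.    ]
{'fx': 309.70691628693146, 'fy': 309.70691628693146, 'cx': 321.485962445461, 'cy': 198.95565040625058, 'rvec': array([-2.12294517,  1.973751  ,  0.31021334]), 'tvec': array([-0.1104814 ,  0.42816877,  0.48942242])}
```

View pics/wrist1.png

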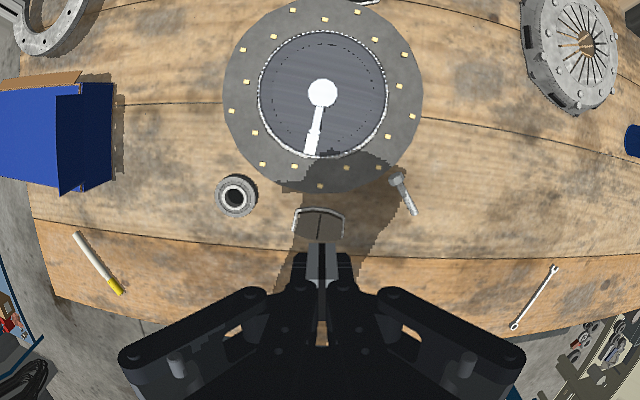

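View pics/scene1.png

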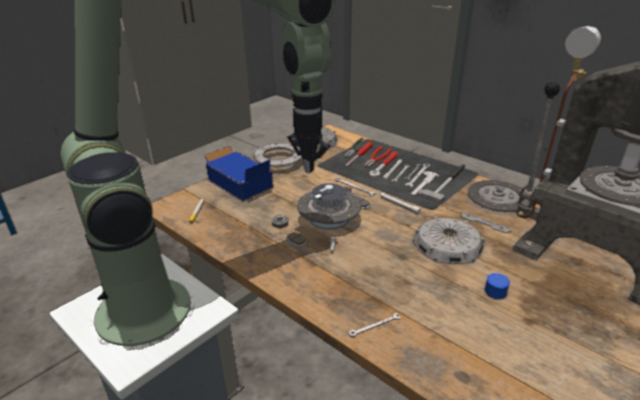

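View pics/top1.png

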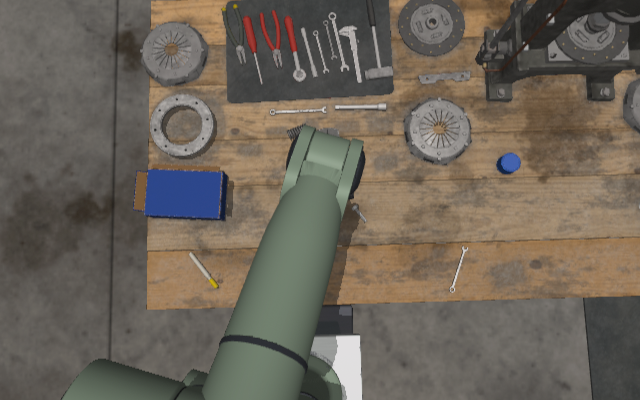

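The wrist camera sits on the +x side and shows the head (322,92), the mark (312,140) and the fingertips near (321,246). I'll cross-check the axis with it.

```bash
cat >> h.py <<'E'
def wK(s): return np.array([[s["fx"],0,s["cx"]],[0,s["fy"],s["cy"]],[0,0,1.]])
def wproj(s,P):
    return cv2.fisheye.projectPoints(np.asarray(P,float).reshape(-1,1,3),s["rvec"].reshape(3,1),s["tvec"].reshape(3,1),wK(s),np.zeros(4))[0].reshape(-1,2)
def wray(s,uv,z):
    x=np.asarray(uv,float)-[s["cx"],s["cy"]]; r=np.hypot(*x); th=r/s["fx"]
    d=np.r_[x/r*np.sin(th),np.cos(th)]
    R,_=cv2.Rodrigues(s["rvec"]); c=-R.T@s["tvec"]; d=R.T@d
    return c+d*(z-c[2])/d[2]
def wov(name,zc=.0935,box=None,f=1):
    s=snapshot("wrist"); im=s["pixels"][:,:,::-1].copy()
    if box: u0,v0,u1,v1=box
    else: u0,v0,u1,v1=0,0,640,400
    im=cv2.resize(im[v0:v1,u0:u1],None,fx=f,fy=f,interpolation=cv2.INTER_CUBIC)
    im0=im.copy()
    for r,z,col in [(.094,.051,(0,255,0)),(.05,zc,(0,255,255)),(.011,.109,(0,0,255))]:
        p=((wproj(s,circ(C,r,z))-[u0,v0]+.5)*f-.5).astype(int); cv2.polylines(im,[p],True,col,1)
    cv2.imwrite(name,im); return s,im0
E
python3 - <<'E'
from h import *
s,_=wov("pics/w2.png",box=(210,0,440,200),f=3)
R,_=cv2.Rodrigues(s["rvec"]); print("cam",-R.T@s["tvec"])
print(wray(s,(322,92),.109))
E
```

```text
Traceback (most recent call last):
  File "h.py", line 40, in wov
    p=((wproj(s,circ(C,r,z))-[u0,v0]+.5)*f-.5).astype(int); cv2.polylines(im,[p],True,col,1)
        ~~~~~^^^^^^^^^^^^^^^
  File "h.py", line 27, in wproj
    return cv2.fisheye.projectPoints(np.asarray(P,float).reshape(-1,1,3),s["rvec"].reshape(3,1),s["tvec"].reshape(3,1),wK(s),np.zeros(4))[0].reshape(-1,2)
           ~~~~~~~~~~~~~~~~~~~~~~~~~^^^^^^^^^^^^^^^^^^^^^^^^^^^^^^^^^^^^^^^^^^^^^^^^^^^^^^^^^^^^^^^^^^^^^^^^^^^^^^^^^^^^^^^^^^^^^^^^^^^^^
cv2.error: OpenCV(4.12.0) /io/opencv/modules/calib3d/src/fisheye.cpp:83: error: (-215:Assertion failed) _tvec.getMat().isContinuous() && _rvec.getMat().isContinuous() in function 'projectPoints'
```

```bash
sed -i 's/s\["rvec"\].reshape(3,1),s\["tvec"\].reshape(3,1)/np.array(s["rvec"]).reshape(1,1,3).copy(),np.array(s["tvec"]).reshape(1,1,3).copy()/' h.py
python3 - <<'E'
from h import *
s,_=wov("pics/w2.png",box=(210,0,440,200),f=3)
R,_=cv2.Rodrigues(s["rvec"]); print("cam",-R.T@s["tvec"])
print(wray(s,(322,92),.109))
E
```

```text
cam [ 0.5634951  -0.07183383  0.33578772]
[ 0.57164402 -0.07148475  0.109     ]
```

View pics/w2.png

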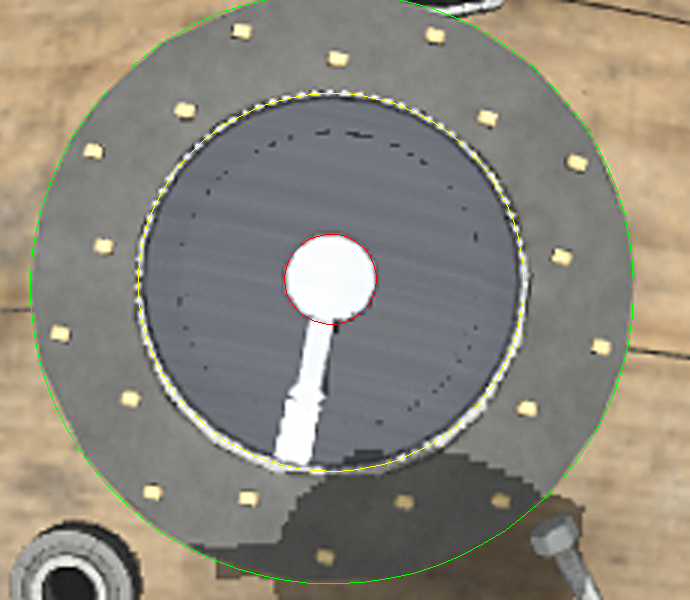

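Axis confirmed at (0.571, -0.070): the overlay fits to under 1 mm. Next I'll descend at 85 mm radius, then close in on the rim.

```bash
python3 -m handwheel '[{"tx":0,"ty":0.002,"tz":0.03,"turn":0,"hand":0},{"tx":0,"ty":0.002,"tz":0.06,"turn":0,"hand":0},{"tx":0,"ty":0.002,"tz":0.09,"turn":0,"hand":0},{"tx":0,"ty":0.002,"tz":0.12,"turn":0,"hand":0},{"tx":0.006,"ty":0.002,"tz":0.12,"turn":0,"hand":0},{"tx":0.012,"ty":0.002,"tz":0.12,"turn":0,"hand":0},{"tx":0.018,"ty":0.002,"tz":0.12,"turn":0,"hand":0},{"tx":0.018,"ty":0.002,"tz":0.12,"turn":0,"hand":0}]'
python3 - <<'E'
from h import *
rep()
s,_=wov("pics/w3.png")
s=snapshot("scene"); cv2.imwrite("pics/s3.png",cv2.resize(s["pixels"][100:280,220:440,::-1],None,fx=3,fy=3))
E
```

```text
time_s: 2.95
tcp_pos: [0.5053, -0.0782, 0.0815]
orientation: [0.0, 0.999, 0.034, 0.001]
contact_force: [0.2, 0.7, 0.1]
opening: 0.0
t 2.95 tcp [ 0.5053 -0.0782  0.0815] yaw 0.0686 r 0.0662 phi -3.017 centre in tool [ 0.0661 -0.0037  0.0001] F_tool [ 0.27 -0.66 -0.14] q [-2.980e-01  4.220e-01 -5.060e-01  6.410e-01  1.000e-03  2.775e+00] tilt [ 0.0023  0.     -1.    ]
```

View pics/w3.png

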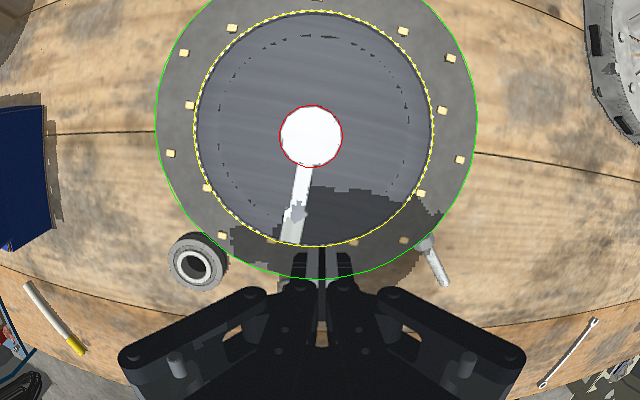

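View pics/s3.png

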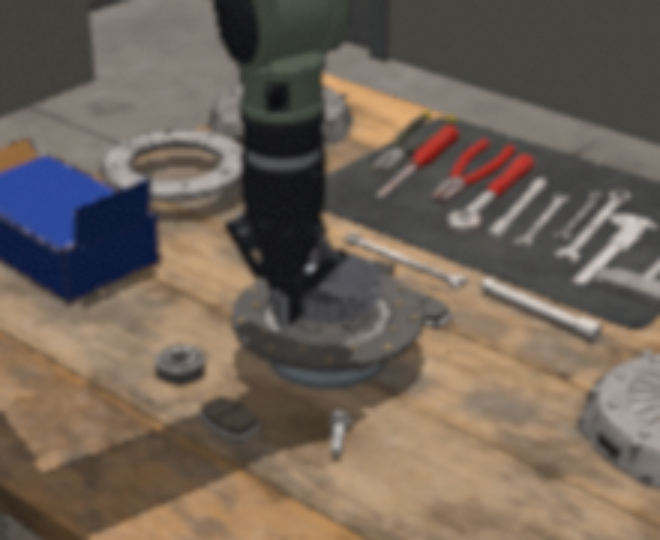

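```bash
python3 -m handwheel '[{"tx":0.001,"ty":-0.002,"tz":0.001,"turn":0,"hand":0},{"tx":0.003,"ty":-0.004,"tz":0.001,"turn":0,"hand":0},{"tx":0.005,"ty":-0.004,"tz":0.001,"turn":0,"hand":0},{"tx":0.005,"ty":-0.004,"tz":0.001,"turn":0,"hand":0}]'
python3 -c "
from h import *
rep()"
```

```text
time_s: 3.55
tcp_pos: [0.5091, -0.0736, 0.08]
orientation: [-0.0, 0.999, 0.034, 0.0]
contact_force: [-0.1, 0.3, 0.2]
opening: -0.0
t 3.55 tcp [ 0.5091 -0.0736  0.08  ] yaw 0.0686 r 0.062 phi -3.084 centre in tool [0.062  0.0007 0.0001] F_tool [-0.11 -0.35 -0.19] q [-2.870e-01  4.290e-01 -4.980e-01  6.430e-01  1.000e-03  2.785e+00] tilt [ 8.e-04  4.e-04 -1.e+00]
```

```bash
python3 -m handwheel '[{"tx":0.001,"ty":0,"tz":0,"turn":0,"hand":0},{"tx":0.002,"ty":0,"tz":0,"turn":0,"hand":0},{"tx":0.002,"ty":0,"tz":0,"turn":0,"hand":0}]'
python3 -c "
from h import *
rep()"
```

```text
time_s: 3.92
tcp_pos: [0.5105, -0.0734, 0.0798]
orientation: [-0.0, 0.999, 0.034, -0.0]
contact_force: [-2.8, -0.6, 2.2]
opening: 0.0001
t 3.925 tcp [ 0.5105 -0.0734  0.0798] yaw 0.0686 r 0.0606 phi -3.085 centre in tool [ 0.0606  0.0007 -0.    ] F_tool [-2.79  0.46 -2.23] q [-0.286  0.433 -0.493  0.646  0.     2.787] tilt [-4.e-04  4.e-04 -1.e+00]
```

```bash
cat >> h.py <<'E'
def plan(deg,n,r=.0595,dz=0.0,final=True):
    s,p,R=st(); d=(R.T@np.r_[C-p[:2],0]); yaw=np.arctan2(R[1,0],R[0,0])
    # angle of the finger about centre in the tool frame, and yaw error (x should point at centre)
    e=np.arctan2(d[1],d[0])
    for k in range(1,n+1):
        a=np.radians(deg)*k/n
        print(k,"tx %.4f ty %.4f turn %.3f"%(d[0]-r*np.cos(e-a),d[1]-r*np.sin(e-a),-a+e))
E
python3 -c "
from h import *
plan(36,6)"
```

```text
1 tx 0.0014 ty 0.0062 turn -0.092
2 tx 0.0023 ty 0.0124 turn -0.197
3 tx 0.0038 ty 0.0184 turn -0.302
4 tx 0.0060 ty 0.0243 turn -0.407
5 tx 0.0087 ty 0.0299 turn -0.511
6 tx 0.0120 ty 0.0351 turn -0.616
```

```bash
python3 -m handwheel '[{"tx":0.0014,"ty":0.0062,"tz":0,"turn":-0.09,"hand":0},{"tx":0.0023,"ty":0.0124,"tz":0,"turn":-0.197,"hand":0},{"tx":0.0038,"ty":0.0184,"tz":0,"turn":-0.302,"hand":0},{"tx":0.006,"ty":0.0243,"tz":0,"turn":-0.407,"hand":0},{"tx":0.0087,"ty":0.0299,"tz":0,"turn":-0.511,"hand":0},{"tx":0.012,"ty":0.0351,"tz":0,"turn":-0.616,"hand":0}]'
python3 - <<'E'
from h import *
rep()
s,_=wov("pics/w4.png")
plan(96,12)
E
```

```text
time_s: 4.68
tcp_pos: [0.524, -0.1082, 0.0797]
orientation: [-0.0, 0.941, 0.337, -0.001]
contact_force: [-2.3, -1.1, 2.5]
opening: 0.0001
t 4.675 tcp [ 0.524  -0.1082  0.0797] yaw 0.6875 r 0.0606 phi -2.459 centre in tool [ 0.0606  0.0003 -0.0001] F_tool [-2.47 -0.58 -2.54] q [-3.410e-01  4.630e-01 -4.400e-01  6.700e-01 -1.000e-03  2.113e+00] tilt [-2.3e-03 -8.0e-04 -1.0e+00]
1 tx 0.0017 ty 0.0083 turn -0.151
2 tx 0.0035 ty 0.0164 turn -0.291
3 tx 0.0064 ty 0.0241 turn -0.430
4 tx 0.0104 ty 0.0314 turn -0.570
5 tx 0.0154 ty 0.0381 turn -0.709
6 tx 0.0212 ty 0.0440 turn -0.849
7 tx 0.0278 ty 0.0490 turn -0.989
8 tx 0.0350 ty 0.0531 turn -1.128
9 tx 0.0428 ty 0.0561 turn -1.268
10 tx 0.0508 ty 0.0580 turn -1.408
11 tx 0.0591 ty 0.0588 turn -1.547
12 tx 0.0674 ty 0.0584 turn -1.687
```

View pics/w4.png

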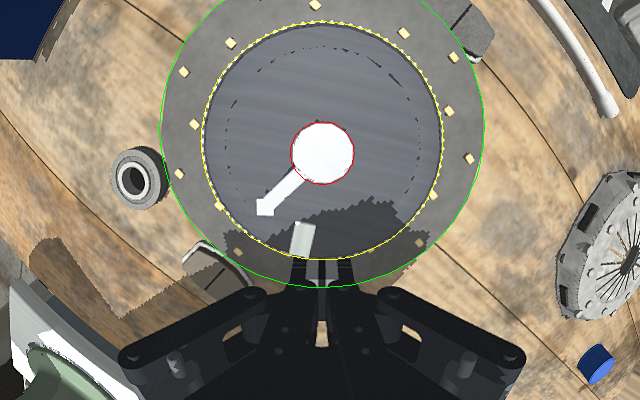

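Collar carried without slip so far: the mark at (303,238) moves with the finger. I'll push slightly harder and continue.

```bash
python3 -m handwheel '[{"tx":0.002,"ty":0.0083,"tz":0,"turn":-0.145,"hand":0},{"tx":0.004,"ty":0.0163,"tz":0,"turn":-0.285,"hand":0},{"tx":0.007,"ty":0.024,"tz":0,"turn":-0.425,"hand":0},{"tx":0.011,"ty":0.031,"tz":0,"turn":-0.565,"hand":0},{"tx":0.0158,"ty":0.0377,"tz":0,"turn":-0.705,"hand":0},{"tx":0.0216,"ty":0.0435,"tz":0,"turn":-0.845,"hand":0},{"tx":0.0281,"ty":0.0485,"tz":0,"turn":-0.985,"hand":0},{"tx":0.0353,"ty":0.0526,"tz":0,"turn":-1.125,"hand":0},{"tx":0.043,"ty":0.0556,"tz":0,"turn":-1.265,"hand":0},{"tx":0.0509,"ty":0.0575,"tz":0,"turn":-1.405,"hand":0},{"tx":0.0591,"ty":0.0583,"tz":0,"turn":-1.545,"hand":0},{"tx":0.0673,"ty":0.0579,"tz":0,"turn":-1.685,"hand":0}]'
python3 - <<'E'
from h import *
rep()
s,_=wov("pics/w5.png")
plan(96,12,.059)
E
```

```text
time_s: 6.22
tcp_pos: [0.6155, -0.1119, 0.0805]
orientation: [0.002, 0.373, 0.928, -0.001]
contact_force: [1.2, -2.3, 1.7]
opening: -0.0002
t 6.225 tcp [ 0.6155 -0.1119  0.0805] yaw 2.3766 r 0.0611 phi -0.755 centre in tool [ 0.0611 -0.0006 -0.0002] F_tool [-2.44 -0.86 -1.7 ] q [-0.296  0.599 -0.189  0.779 -0.003  0.469] tilt [ 0.0022 -0.0036 -1.    ]
1 tx 0.0028 ty 0.0081 turn -0.163
2 tx 0.0047 ty 0.0162 turn -0.303
3 tx 0.0077 ty 0.0238 turn -0.442
4 tx 0.0117 ty 0.0310 turn -0.582
5 tx 0.0167 ty 0.0375 turn -0.721
6 tx 0.0226 ty 0.0433 turn -0.861
7 tx 0.0292 ty 0.0482 turn -1.001
8 tx 0.0364 ty 0.0522 turn -1.140
9 tx 0.0441 ty 0.0551 turn -1.280
10 tx 0.0521 ty 0.0569 turn -1.420
11 tx 0.0603 ty 0.0576 turn -1.559
12 tx 0.0685 ty 0.0571 turn -1.699
```

View pics/w5.png

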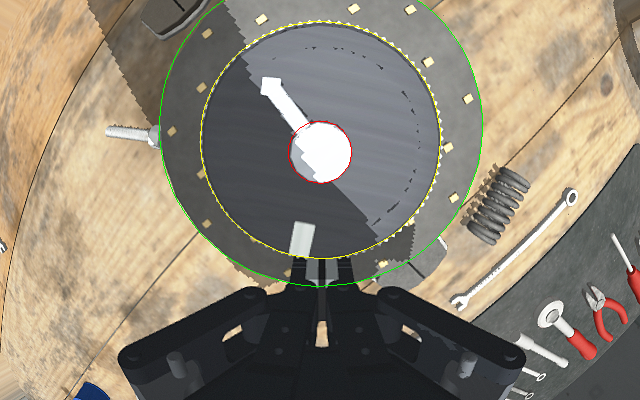

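```bash
python3 -m handwheel '[{"tx":0.0028,"ty":0.0081,"tz":0.0,"turn":-0.155,"hand":0},{"tx":0.005,"ty":0.0162,"tz":0,"turn":-0.3,"hand":0},{"tx":0.008,"ty":0.0237,"tz":0,"turn":-0.44,"hand":0},{"tx":0.012,"ty":0.0308,"tz":0,"turn":-0.58,"hand":0},{"tx":0.017,"ty":0.0373,"tz":0,"turn":-0.72,"hand":0},{"tx":0.0228,"ty":0.0431,"tz":0,"turn":-0.86,"hand":0},{"tx":0.0294,"ty":0.048,"tz":0,"turn":-1.0,"hand":0},{"tx":0.0365,"ty":0.0519,"tz":0,"turn":-1.14,"hand":0},{"tx":0.0442,"ty":0.0548,"tz":0,"turn":-1.28,"hand":0},{"tx":0.0521,"ty":0.0566,"tz":0,"turn":-1.42,"hand":0},{"tx":0.0603,"ty":0.0573,"tz":0,"turn":-1.56,"hand":0},{"tx":0.0685,"ty":0.0568,"tz":0,"turn":-1.7,"hand":0}]'
python3 - <<'E'
from h import *
rep()
s,_=wov("pics/w6.png",.095)
plan(88,11,.0587)
E
```

```text
time_s: 7.78
tcp_pos: [0.6079, -0.0211, 0.0812]
orientation: [0.004, -0.453, 0.891, -0.002]
contact_force: [3.2, 3.1, 2.0]
opening: -0.0003
t 7.775 tcp [ 0.6079 -0.0211  0.0812] yaw -2.2003 r 0.0613 phi 0.924 centre in tool [ 0.0612  0.0011 -0.0003] F_tool [-4.44 -0.75 -1.97] q [-1.570e-01  5.680e-01 -2.460e-01  7.490e-01  1.000e-03 -1.098e+00] tilt [ 8.1e-03  1.0e-04 -1.0e+00]
1 tx 0.0031 ty 0.0082 turn -0.140
2 tx 0.0048 ty 0.0162 turn -0.280
3 tx 0.0076 ty 0.0239 turn -0.420
4 tx 0.0115 ty 0.0311 turn -0.559
5 tx 0.0163 ty 0.0377 turn -0.699
6 tx 0.0220 ty 0.0436 turn -0.839
7 tx 0.0284 ty 0.0486 turn -0.978
8 tx 0.0355 ty 0.0527 turn -1.118
9 tx 0.0431 ty 0.0558 turn -1.257
10 tx 0.0511 ty 0.0578 turn -1.397
11 tx 0.0592 ty 0.0586 turn -1.537
```

View pics/w6.png

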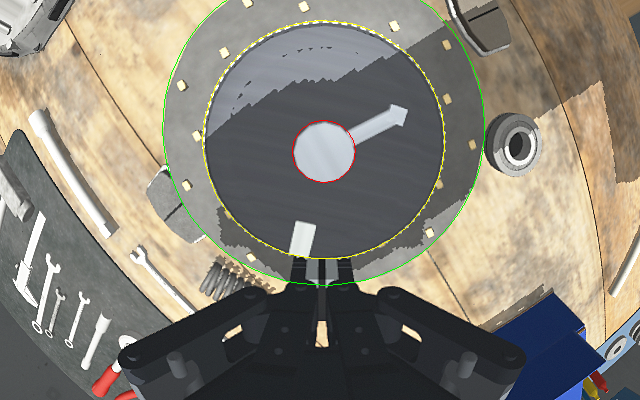

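```bash
python3 -m handwheel '[{"tx":0.0031,"ty":0.0082,"tz":0.0,"turn":-0.14,"hand":0},{"tx":0.0048,"ty":0.0162,"tz":0,"turn":-0.28,"hand":0},{"tx":0.0076,"ty":0.0239,"tz":0,"turn":-0.42,"hand":0},{"tx":0.0115,"ty":0.0311,"tz":0,"turn":-0.56,"hand":0},{"tx":0.0163,"ty":0.0377,"tz":0,"turn":-0.7,"hand":0},{"tx":0.022,"ty":0.0436,"tz":0,"turn":-0.84,"hand":0},{"tx":0.0284,"ty":0.0486,"tz":0,"turn":-0.98,"hand":0},{"tx":0.0355,"ty":0.0527,"tz":0,"turn":-1.12,"hand":0},{"tx":0.0431,"ty":0.0558,"tz":0,"turn":-1.26,"hand":0},{"tx":0.0511,"ty":0.0578,"tz":0,"turn":-1.4,"hand":0},{"tx":0.0592,"ty":0.0586,"tz":0,"turn":-1.54,"hand":0}]'
python3 - <<'E'
from h import *
rep()
s,_=wov("pics/w7.png",.0955)
plan(28,4,.0592)
E
```

```text
time_s: 9.2
tcp_pos: [0.523, -0.0328, 0.0803]
orientation: [-0.002, 0.947, -0.322, 0.002]
contact_force: [-2.0, 3.4, 2.6]
opening: -0.0001
t 9.2 tcp [ 0.523  -0.0328  0.0803] yaw -0.6549 r 0.0608 phi 2.482 centre in tool [0.0608 0.0003 0.0001] F_tool [-3.68 -1.46 -2.58] q [-0.206  0.442 -0.476  0.65   0.004 -2.693] tilt [ 0.0045  0.0037 -1.    ]
1 tx 0.0021 ty 0.0072 turn -0.132
2 tx 0.0035 ty 0.0143 turn -0.254
3 tx 0.0057 ty 0.0212 turn -0.376
4 tx 0.0088 ty 0.0277 turn -0.499
```

View pics/w7.png

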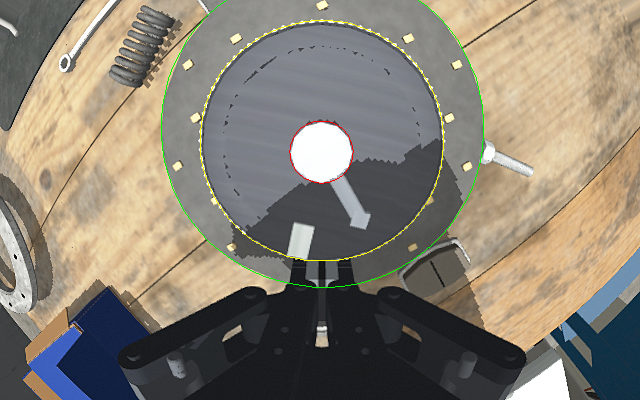

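Five-sixths of a turn done with no slip; the wrist range is nearly used up. Now I'll back off, lift, and rewind the wrist clear of the collar.

```bash
python3 -m handwheel '[{"tx":-0.008,"ty":0,"tz":0.0,"turn":0,"hand":0},{"tx":-0.02,"ty":0,"tz":0,"turn":0,"hand":0},{"tx":-0.02,"ty":0,"tz":-0.035,"turn":0,"hand":0},{"tx":-0.02,"ty":0,"tz":-0.07,"turn":0,"hand":0},{"tx":-0.02,"ty":0,"tz":-0.08,"turn":0.18,"hand":0},{"tx":-0.02,"ty":0,"tz":-0.08,"turn":0.36,"hand":0},{"tx":-0.02,"ty":0,"tz":-0.08,"turn":0.54,"hand":0},{"tx":-0.02,"ty":0,"tz":-0.08,"turn":0.72,"hand":0},{"tx":-0.02,"ty":0,"tz":-0.08,"turn":0.9,"hand":0},{"tx":-0.02,"ty":0,"tz":-0.08,"turn":1.08,"hand":0},{"tx":-0.02,"ty":0,"tz":-0.08,"turn":1.26,"hand":0},{"tx":-0.02,"ty":0,"tz":-0.08,"turn":1.44,"hand":0}]'
python3 -m handwheel '[{"tx":0,"turn":0.18,"ty":0,"tz":0,"hand":0},{"tx":0,"turn":0.36,"ty":0,"tz":0,"hand":0},{"tx":0,"turn":0.54,"ty":0,"tz":0,"hand":0},{"tx":0,"turn":0.72,"ty":0,"tz":0,"hand":0},{"tx":0,"turn":0.9,"ty":0,"tz":0,"hand":0},{"tx":0,"turn":1.08,"ty":0,"tz":0,"hand":0},{"tx":0,"turn":1.26,"ty":0,"tz":0,"hand":0},{"tx":0,"turn":1.44,"ty":0,"tz":0,"hand":0},{"tx":0,"turn":1.62,"ty":0,"tz":0,"hand":0},{"tx":0,"turn":1.8,"ty":0,"tz":0,"hand":0},{"tx":0,"turn":1.98,"ty":0,"tz":0,"hand":0},{"tx":0,"turn":2.16,"ty":0,"tz":0,"hand":0}]'
python3 - <<'E'
from h import *
rep(); ph=-3.02
to([*(C+.080*np.array([np.cos(ph),np.sin(ph)])),.16],.12)
E
```

```text
time_s: 10.75
tcp_pos: [0.5058, -0.0211, 0.1601]
orientation: [0.002, -0.497, 0.867, 0.0]
contact_force: [-0.1, -0.5, 0.2]
opening: 0.0002
time_s: 12.25
tcp_pos: [0.5054, -0.0205, 0.16]
orientation: [0.001, 0.534, 0.846, 0.002]
contact_force: [1.0, 0.7, -0.5]
opening: 0.0003
t 12.25 tcp [ 0.5054 -0.0205  0.16  ] yaw 2.0155 r 0.0822 phi 2.495 centre in tool [-0.0729  0.0379  0.0001] F_tool [0.19 1.17 0.52] q [-0.188  0.314 -0.43   0.824  0.003  0.938] tilt [ 0.0039  0.0025 -1.    ]
shift [-0.0475 -0.038  -0.0002] yaw 2.0155 turn 1.8955124088435529 q6 0.938
```

```bash
python3 -m handwheel '[{"tx":-0.004,"ty":-0.003,"tz":0,"turn":0.18,"hand":0},{"tx":-0.008,"ty":-0.007,"tz":0,"turn":0.36,"hand":0},{"tx":-0.012,"ty":-0.010,"tz":0,"turn":0.54,"hand":0},{"tx":-0.017,"ty":-0.014,"tz":0,"turn":0.72,"hand":0},{"tx":-0.022,"ty":-0.018,"tz":0,"turn":0.9,"hand":0},{"tx":-0.026,"ty":-0.021,"tz":0,"turn":1.08,"hand":0},{"tx":-0.03,"ty":-0.024,"tz":0,"turn":1.26,"hand":0},{"tx":-0.034,"ty":-0.027,"tz":0,"turn":1.44,"hand":0},{"tx":-0.038,"ty":-0.03,"tz":0,"turn":1.62,"hand":0},{"tx":-0.043,"ty":-0.034,"tz":0,"turn":1.8,"hand":0},{"tx":-0.0475,"ty":-0.038,"tz":0,"turn":1.895,"hand":0},{"tx":-0.0475,"ty":-0.038,"tz":0,"turn":1.895,"hand":0}]'
python3 - <<'E'
from h import *
rep()
ph=-3.02
to([*(C+.066*np.array([np.cos(ph),np.sin(ph)])),.082],.12)
s,im=wov("pics/w8.png",.0962,box=(210,0,440,200),f=3)
cv2.imwrite("pics/w8r.png",im)
E
```

```text
time_s: 13.75
tcp_pos: [0.4913, -0.0794, 0.1597]
orientation: [-0.001, 0.998, 0.06, 0.002]
contact_force: [1.3, 0.2, -0.0]
opening: 0.0003
t 13.75 tcp [ 0.4913 -0.0794  0.1597] yaw 0.1202 r 0.0803 phi -3.024 centre in tool [0.0803 0.0002 0.0003] F_tool [ 1.29 -0.07  0.03] q [-0.311  0.3   -0.45   0.817  0.004  2.711] tilt [ 0.0039  0.0026 -1.    ]
shift [0.0139 0.0005 0.0778] yaw 0.1202 turn 0.00015950006852882836 q6 2.711
```

View pics/w8.png

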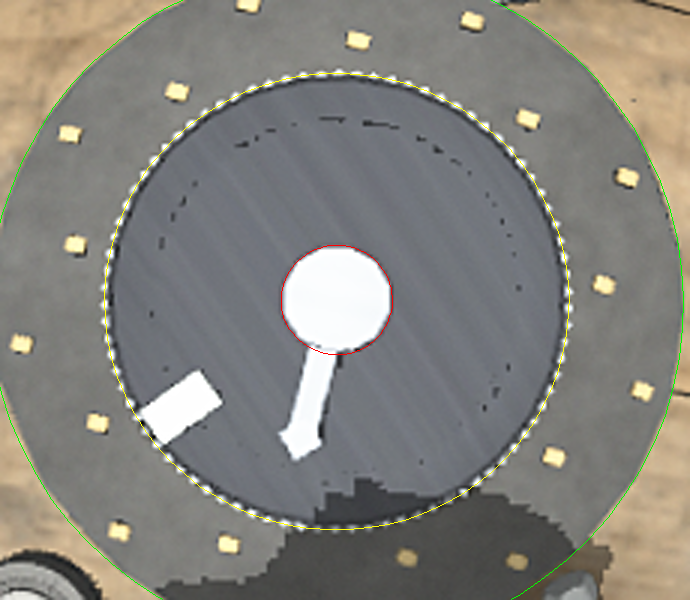

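The mark (181,407 zoomed) is short of the pointer tip (296,458) by roughly 45°.

```bash
python3 - <<'E'
from h import *
s=snapshot("wrist")
f=lambda x,y:(210+(x+.5)/3-.5,(y+.5)/3-.5)
t=wray(s,f(297,455),.1065);m=wray(s,f(181,408),.0962);h=wray(s,f(337,299),.109)
print(h); 
for q in (t,m): print(np.hypot(*(q[:2]-C)),np.arctan2(*(q[:2]-C)[::-1])%(2*np.pi))
E
```

```text
[ 0.5712862  -0.06980675  0.109     ]
0.032677536697324164 3.004857460902787
0.04068811530812161 2.280171253063713
```

```bash
python3 -m handwheel '[{"tx":0,"ty":0.0,"tz":0.03,"turn":0,"hand":0},{"tx":0,"ty":0.0,"tz":0.06,"turn":0,"hand":0},{"tx":0,"ty":0,"tz":0.077,"turn":0,"hand":0},{"tx":0.006,"ty":0,"tz":0.077,"turn":0,"hand":0},{"tx":0.013,"ty":0,"tz":0.077,"turn":0,"hand":0},{"tx":0.017,"ty":0,"tz":0.077,"turn":0,"hand":0},{"tx":0.019,"ty":0,"tz":0.077,"turn":0,"hand":0},{"tx":0.0205,"ty":0,"tz":0.077,"turn":0,"hand":0},{"tx":0.0205,"ty":0,"tz":0.077,"turn":0,"hand":0}]'
python3 - <<'E'
from h import *
rep()
plan(96,12,.0592)
E
```

```text
time_s: 14.98
tcp_pos: [0.5108, -0.0766, 0.0827]
orientation: [-0.001, 0.998, 0.061, 0.001]
contact_force: [-4.2, -0.7, 3.3]
opening: 0.0
t 14.975 tcp [ 0.5108 -0.0766  0.0827] yaw 0.1212 r 0.0606 phi -3.032 centre in tool [0.0606 0.0007 0.0001] F_tool [-4.28  0.22 -3.3 ] q [-0.293  0.429 -0.49   0.652  0.003  2.727] tilt [ 0.0015  0.0022 -1.    ]
1 tx 0.0018 ty 0.0083 turn -0.128
2 tx 0.0035 ty 0.0164 turn -0.268
3 tx 0.0062 ty 0.0241 turn -0.408
4 tx 0.0100 ty 0.0315 turn -0.547
5 tx 0.0148 ty 0.0382 turn -0.687
6 tx 0.0205 ty 0.0442 turn -0.827
7 tx 0.0269 ty 0.0494 turn -0.966
8 tx 0.0340 ty 0.0536 turn -1.106
9 tx 0.0416 ty 0.0568 turn -1.245
10 tx 0.0496 ty 0.0589 turn -1.385
11 tx 0.0578 ty 0.0598 turn -1.525
12 tx 0.0661 ty 0.0596 turn -1.664
```

```bash
python3 -m handwheel '[{"tx":0.0018,"ty":0.0083,"tz":0,"turn":-0.13,"hand":0},{"tx":0.0035,"ty":0.0164,"tz":0,"turn":-0.27,"hand":0},{"tx":0.0063,"ty":0.0241,"tz":0,"turn":-0.41,"hand":0},{"tx":0.0102,"ty":0.0314,"tz":0,"turn":-0.55,"hand":0},{"tx":0.015,"ty":0.038,"tz":0,"turn":-0.69,"hand":0},{"tx":0.0208,"ty":0.044,"tz":0,"turn":-0.83,"hand":0},{"tx":0.0272,"ty":0.0491,"tz":0,"turn":-0.97,"hand":0},{"tx":0.0343,"ty":0.0533,"tz":0,"turn":-1.11,"hand":0},{"tx":0.0418,"ty":0.0564,"tz":0,"turn":-1.25,"hand":0},{"tx":0.0497,"ty":0.0585,"tz":0,"turn":-1.39,"hand":0},{"tx":0.0579,"ty":0.0594,"tz":0,"turn":-1.53,"hand":0},{"tx":0.0661,"ty":0.0592,"tz":0,"turn":-1.67,"hand":0}]'
python3 - <<'E'
from h import *
rep()
s,_=wov("pics/w9.png",.0965)
plan(96,12,.0590)
E
```

```text
time_s: 16.48
tcp_pos: [0.5852, -0.1291, 0.0834]
orientation: [0.002, 0.624, 0.782, 0.001]
contact_force: [0.4, -3.7, 1.4]
opening: 0.0
t 16.475 tcp [ 0.5852 -0.1291  0.0834] yaw 1.7947 r 0.0608 phi -1.336 centre in tool [ 0.0608 -0.0007 -0.0001] F_tool [-3.72 -0.45 -1.41] q [-3.410e-01  5.530e-01 -2.660e-01  7.480e-01  1.000e-03  1.006e+00] tilt [ 4.3e-03 -7.0e-04 -1.0e+00]
1 tx 0.0026 ty 0.0081 turn -0.167
2 tx 0.0045 ty 0.0161 turn -0.306
3 tx 0.0075 ty 0.0238 turn -0.446
4 tx 0.0116 ty 0.0310 turn -0.585
5 tx 0.0166 ty 0.0375 turn -0.725
6 tx 0.0225 ty 0.0433 turn -0.865
7 tx 0.0291 ty 0.0481 turn -1.004
8 tx 0.0364 ty 0.0521 turn -1.144
9 tx 0.0441 ty 0.0549 turn -1.284
10 tx 0.0521 ty 0.0567 turn -1.423
11 tx 0.0603 ty 0.0574 turn -1.563
12 tx 0.0685 ty 0.0569 turn -1.702
```

View pics/w9.png

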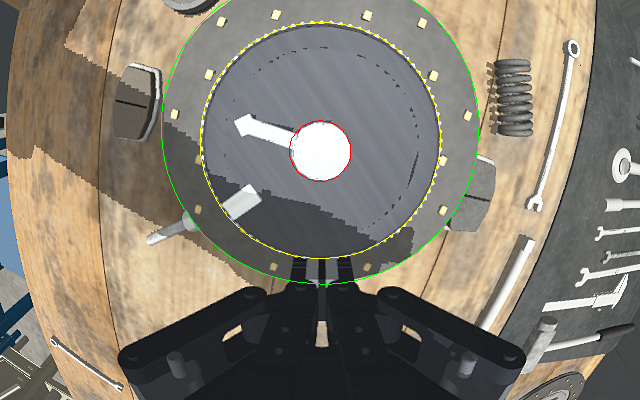

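Still rolling cleanly, with the mark (245,203) travelling with the finger.

```bash
python3 -m handwheel '[{"tx":0.0026,"ty":0.0081,"tz":0.0,"turn":-0.155,"hand":0},{"tx":0.0047,"ty":0.0161,"tz":0,"turn":-0.3,"hand":0},{"tx":0.0077,"ty":0.0237,"tz":0,"turn":-0.44,"hand":0},{"tx":0.0118,"ty":0.0308,"tz":0,"turn":-0.58,"hand":0},{"tx":0.0168,"ty":0.0373,"tz":0,"turn":-0.72,"hand":0},{"tx":0.0227,"ty":0.0431,"tz":0,"turn":-0.86,"hand":0},{"tx":0.0293,"ty":0.0479,"tz":0,"turn":-1.0,"hand":0},{"tx":0.0366,"ty":0.0518,"tz":0,"turn":-1.14,"hand":0},{"tx":0.0442,"ty":0.0547,"tz":0,"turn":-1.28,"hand":0},{"tx":0.0521,"ty":0.0565,"tz":0,"turn":-1.42,"hand":0},{"tx":0.0603,"ty":0.0572,"tz":0,"turn":-1.56,"hand":0},{"tx":0.0685,"ty":0.0567,"tz":0,"turn":-1.7,"hand":0}]'
python3 - <<'E'
from h import *
rep()
s,_=wov("pics/w10.png",.0973)
plan(96,12,.0588)
E
```

```text
time_s: 18.02
tcp_pos: [0.6284, -0.0487, 0.0845]
orientation: [0.005, -0.179, 0.984, -0.0]
contact_force: [3.5, 0.2, -0.1]
opening: -0.0001
t 18.025 tcp [ 0.6284 -0.0487  0.0845] yaw -2.7822 r 0.0613 phi 0.355 centre in tool [ 0.0612  0.0003 -0.0006] F_tool [-3.36 -1.08  0.13] q [-0.196  0.597 -0.181  0.783  0.003 -0.555] tilt [ 0.0107  0.001  -0.9999]
1 tx 0.0031 ty 0.0081 turn -0.152
2 tx 0.0049 ty 0.0162 turn -0.291
3 tx 0.0078 ty 0.0238 turn -0.431
4 tx 0.0117 ty 0.0310 turn -0.570
5 tx 0.0166 ty 0.0376 turn -0.710
6 tx 0.0224 ty 0.0434 turn -0.850
7 tx 0.0289 ty 0.0484 turn -0.989
8 tx 0.0361 ty 0.0524 turn -1.129
9 tx 0.0437 ty 0.0554 turn -1.269
10 tx 0.0517 ty 0.0573 turn -1.408
11 tx 0.0599 ty 0.0581 turn -1.548
12 tx 0.0681 ty 0.0577 turn -1.687
```

View pics/w10.png

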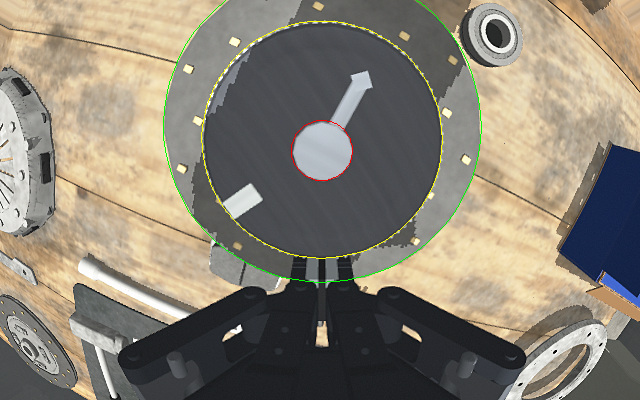

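```bash
python3 -m handwheel '[{"tx":0.0031,"ty":0.0081,"tz":0.0,"turn":-0.15,"hand":0},{"tx":0.005,"ty":0.0162,"tz":0.0005,"turn":-0.29,"hand":0},{"tx":0.0078,"ty":0.0238,"tz":0.001,"turn":-0.43,"hand":0},{"tx":0.0117,"ty":0.031,"tz":0.001,"turn":-0.57,"hand":0},{"tx":0.0166,"ty":0.0376,"tz":0.001,"turn":-0.71,"hand":0},{"tx":0.0224,"ty":0.0434,"tz":0.001,"turn":-0.85,"hand":0},{"tx":0.0289,"ty":0.0484,"tz":0.001,"turn":-0.99,"hand":0},{"tx":0.0361,"ty":0.0524,"tz":0.001,"turn":-1.13,"hand":0},{"tx":0.0437,"ty":0.0554,"tz":0.001,"turn":-1.27,"hand":0},{"tx":0.0517,"ty":0.0573,"tz":0.001,"turn":-1.41,"hand":0},{"tx":0.0599,"ty":0.0581,"tz":0.001,"turn":-1.55,"hand":0},{"tx":0.0681,"ty":0.0577,"tz":0.001,"turn":-1.69,"hand":0}]'
python3 - <<'E'
from h import *
rep()
s,_=wov("pics/w11.png",.098)
plan(24,3,.0592)
E
```

```text
time_s: 19.58
tcp_pos: [0.5431, -0.0158, 0.0829]
orientation: [-0.005, 0.856, -0.517, 0.003]
contact_force: [-1.4, 4.2, 2.6]
opening: -0.0002
t 19.575 tcp [ 0.5431 -0.0158  0.0829] yaw -1.0858 r 0.0609 phi 2.046 centre in tool [ 0.0609  0.0006 -0.0001] F_tool [-4.39 -0.79 -2.58] q [-0.169  0.464 -0.428  0.67   0.008 -2.225] tilt [ 0.01    0.0065 -0.9999]
1 tx 0.0023 ty 0.0082 turn -0.150
2 tx 0.0041 ty 0.0163 turn -0.289
3 tx 0.0070 ty 0.0240 turn -0.429
```

View pics/w11.png

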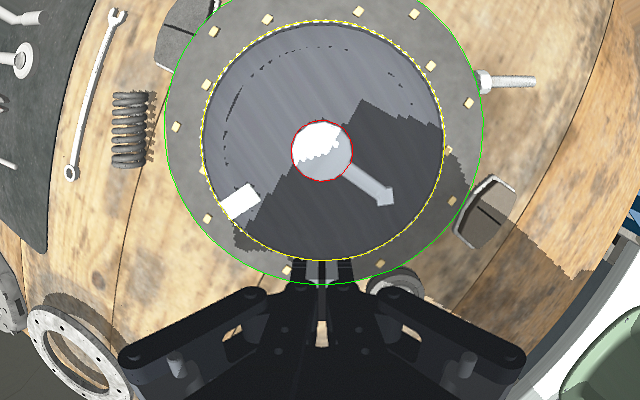

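Remaining ≈1.93 rad. I'll back off, lift over, and rewind 2.2 rad for the last arc.

```bash
python3 -m handwheel '[{"tx":-0.008,"ty":0,"tz":0.0,"turn":0,"hand":0},{"tx":-0.02,"ty":0,"tz":0,"turn":0,"hand":0},{"tx":-0.02,"ty":0,"tz":-0.035,"turn":0,"hand":0},{"tx":-0.02,"ty":0,"tz":-0.07,"turn":0,"hand":0},{"tx":-0.02,"ty":0,"tz":-0.085,"turn":0,"hand":0},{"tx":-0.02,"ty":0,"tz":-0.085,"turn":0,"hand":0}]'
python3 - <<'E'
from h import *
rep(); ph=-.154
s,im=wov("pics/w12.png",.098,box=(210,0,440,200),f=3)
to([*(C+.080*np.array([np.cos(ph),np.sin(ph)])),.168],ph+np.pi)
E
```

```text
time_s: 20.38
tcp_pos: [0.5325, 0.0009, 0.1682]
orientation: [-0.005, 0.857, -0.516, 0.003]
contact_force: [0.1, 0.6, 0.1]
opening: 0.0003
t 20.375 tcp [0.5325 0.0009 0.1682] yaw -1.0839 r 0.0807 phi 2.068 centre in tool [ 0.0807 -0.0009  0.    ] F_tool [-0.47 -0.35 -0.1 ] q [-0.141  0.346 -0.358  0.857  0.006 -2.198] tilt [ 0.0104  0.005  -0.9999]
shift [ 0.1289 -0.0657 -0.0003] yaw -1.0838 turn 2.2117869778271437 q6 -2.199
```

View pics/w12.png

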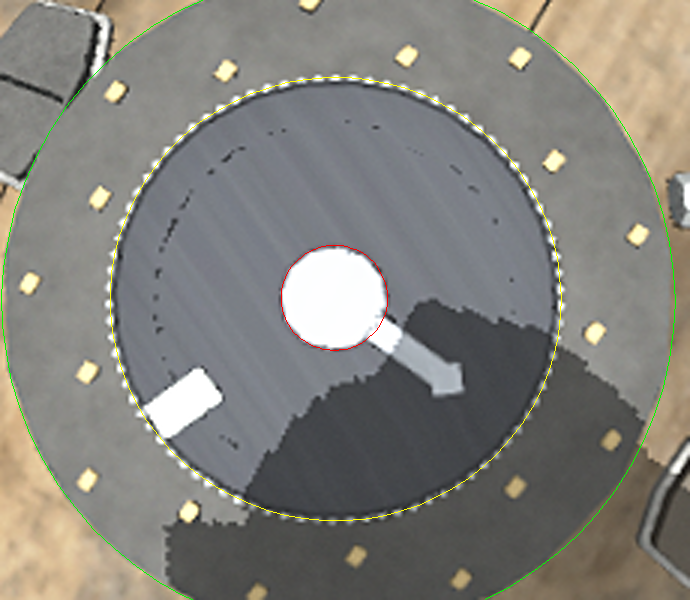

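```bash
python3 - <<'E'
from h import *
s=snapshot("wrist")
f=lambda x,y:(210+(x+.5)/3-.5,(y+.5)/3-.5)
t=wray(s,f(462,391),.1065);m=wray(s,f(183,403),.0987)
a=[]
for q in (t,m): a.append(np.arctan2(*(q[:2]-C)[::-1])%(2*np.pi)); print(np.hypot(*(q[:2]-C)),a[-1])
print("remaining",(a[0]-a[1])%(2*np.pi))
E
python3 -m handwheel '[{"tx":0.011,"ty":-0.006,"tz":0,"turn":0.18,"hand":0},{"tx":0.022,"ty":-0.011,"tz":0,"turn":0.36,"hand":0},{"tx":0.032,"ty":-0.017,"tz":0,"turn":0.54,"hand":0},{"tx":0.043,"ty":-0.022,"tz":0,"turn":0.72,"hand":0},{"tx":0.054,"ty":-0.028,"tz":0,"turn":0.9,"hand":0},{"tx":0.065,"ty":-0.033,"tz":0,"turn":1.08,"hand":0},{"tx":0.075,"ty":-0.038,"tz":0,"turn":1.26,"hand":0},{"tx":0.086,"ty":-0.044,"tz":0,"turn":1.44,"hand":0},{"tx":0.097,"ty":-0.049,"tz":0,"turn":1.62,"hand":0},{"tx":0.108,"ty":-0.055,"tz":0,"turn":1.8,"hand":0},{"tx":0.119,"ty":-0.061,"tz":0,"turn":1.98,"hand":0},{"tx":0.129,"ty":-0.066,"tz":0,"turn":2.16,"hand":0}]'
python3 - <<'E'
from h import *
rep(); ph=-.154
to([*(C+.080*np.array([np.cos(ph),np.sin(ph)])),.083],ph+np.pi)
E
```

```text
0.03409492095121925 3.0075075413485455
0.04013573318898181 1.1021635155614211
remaining 1.9053440257871244
time_s: 21.98
tcp_pos: [0.6492, -0.0822, 0.1645]
orientation: [0.002, 0.054, 0.999, 0.003]
contact_force: [-0.2, -0.1, 1.3]
opening: -0.0
t 21.975 tcp [ 0.6492 -0.0822  0.1645] yaw 3.0328 r 0.0791 phi -0.155 centre in tool [ 0.079   0.0037 -0.0002] F_tool [ 0.2  -0.16 -1.27] q [-0.242  0.569 -0.005  0.994  0.007 -0.133] tilt [ 0.0037  0.0063 -1.    ]
shift [-0.0006 -0.0005  0.0815] yaw 3.0328 turn 0.04521148775058448 q6 -0.133
```

```bash
python3 -m handwheel '[{"tx":0,"ty":0.0,"tz":0.03,"turn":0.045,"hand":0},{"tx":0,"ty":0.0,"tz":0.06,"turn":0.045,"hand":0},{"tx":0,"ty":0,"tz":0.081,"turn":0.045,"hand":0},{"tx":0.006,"ty":0,"tz":0.081,"turn":0.045,"hand":0},{"tx":0.013,"ty":0,"tz":0.081,"turn":0.045,"hand":0},{"tx":0.017,"ty":0,"tz":0.081,"turn":0.045,"hand":0},{"tx":0.018,"ty":0,"tz":0.081,"turn":0.045,"hand":0},{"tx":0.0195,"ty":0,"tz":0.081,"turn":0.045,"hand":0},{"tx":0.0195,"ty":0,"tz":0.081,"turn":0.045,"hand":0}]'
python3 - <<'E'
from h import *
rep()
plan(88,11,.059)
E
```

```text
time_s: 23.1
tcp_pos: [0.6315, -0.0799, 0.0844]
orientation: [0.003, 0.077, 0.997, 0.003]
contact_force: [1.9, -0.4, 1.1]
opening: -0.0
t 23.1 tcp [ 0.6315 -0.0799  0.0844] yaw 2.9878 r 0.0613 phi -0.162 centre in tool [ 0.0613  0.0005 -0.0003] F_tool [-1.96 -0.06 -1.09] q [-0.245  0.611 -0.156  0.799  0.007 -0.091] tilt [ 0.0067  0.0058 -1.    ]
1 tx 0.0028 ty 0.0082 turn -0.131
2 tx 0.0044 ty 0.0163 turn -0.271
3 tx 0.0072 ty 0.0241 turn -0.410
4 tx 0.0110 ty 0.0314 turn -0.550
5 tx 0.0157 ty 0.0381 turn -0.690
6 tx 0.0214 ty 0.0440 turn -0.829
7 tx 0.0279 ty 0.0491 turn -0.969
8 tx 0.0350 ty 0.0533 turn -1.109
9 tx 0.0426 ty 0.0565 turn -1.248
10 tx 0.0505 ty 0.0585 turn -1.388
11 tx 0.0587 ty 0.0595 turn -1.527
```

```bash
python3 -m handwheel '[{"tx":0.003,"ty":0.0082,"tz":0.0,"turn":-0.13,"hand":0},{"tx":0.0047,"ty":0.0163,"tz":0.001,"turn":-0.27,"hand":0},{"tx":0.0074,"ty":0.024,"tz":0.001,"turn":-0.41,"hand":0},{"tx":0.0112,"ty":0.0313,"tz":0.001,"turn":-0.55,"hand":0},{"tx":0.0159,"ty":0.038,"tz":0.001,"turn":-0.69,"hand":0},{"tx":0.0215,"ty":0.0439,"tz":0.001,"turn":-0.83,"hand":0},{"tx":0.028,"ty":0.049,"tz":0.001,"turn":-0.97,"hand":0},{"tx":0.0351,"ty":0.0531,"tz":0.001,"turn":-1.11,"hand":0},{"tx":0.0426,"ty":0.0563,"tz":0.001,"turn":-1.25,"hand":0},{"tx":0.0505,"ty":0.0583,"tz":0.001,"turn":-1.39,"hand":0},{"tx":0.0587,"ty":0.0593,"tz":0.001,"turn":-1.53,"hand":0}]'
python3 - <<'E'
from h import *
rep()
s,_=wov("pics/w13.png",.0992,box=(190,10,450,210),f=3)
E
```

```text
time_s: 24.48
tcp_pos: [0.584, -0.0101, 0.0846]
orientation: [0.007, -0.637, 0.77, 0.001]
contact_force: [1.4, 5.4, 3.5]
opening: -0.0002
t 24.475 tcp [ 0.584  -0.0101  0.0846] yaw -1.759 r 0.0612 phi 1.357 centre in tool [ 0.0612  0.0016 -0.0007] F_tool [-5.64 -0.41 -3.39] q [-0.149  0.525 -0.314  0.723  0.011 -1.532] tilt [ 0.0103  0.0099 -0.9999]
```

View pics/w13.png

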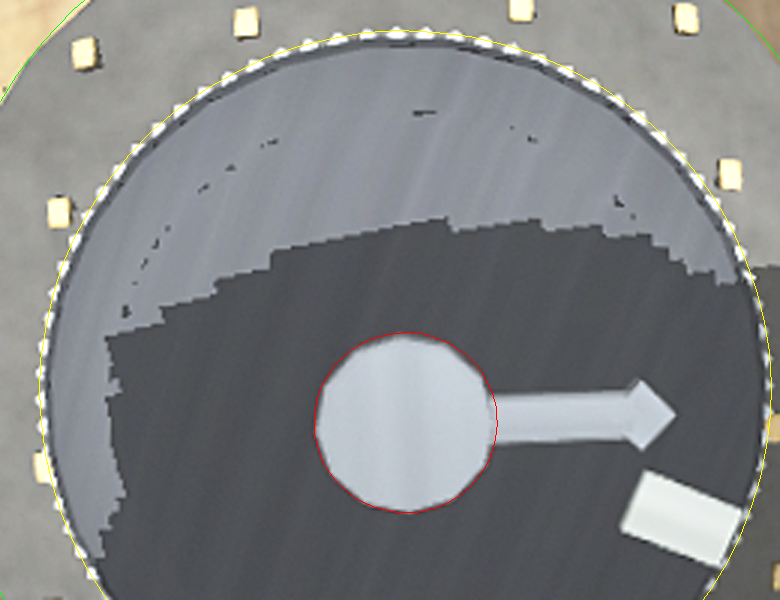

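```bash
cat > ang.py <<'E'
from h import *
def ang(tip,mark,zm,u0,v0,f):
    s=snapshot("wrist"); g=lambda p:(u0+(p[0]+.5)/f-.5,v0+(p[1]+.5)/f-.5)
    a=[]
    for p,z in ((tip,.1065),(mark,zm)):
        q=wray(s,g(p),z); a.append(np.arctan2(*(q[:2]-C)[::-1])); print(np.hypot(*(q[:2]-C)),a[-1])
    print("remaining",(a[0]-a[1]+np.pi)%(2*np.pi)-np.pi)
E
python3 - <<'E'
from ang import *
ang((676,415),(682,520),.0993,190,10,3)
plan(21.2,3,.0588)
E
```

```text
0.03526727496494085 2.997337635366421
0.0419203680928407 2.6109070184751793
remaining 0.3864306168912419
1 tx 0.0028 ty 0.0072 turn -0.122
2 tx 0.0042 ty 0.0144 turn -0.246
3 tx 0.0064 ty 0.0213 turn -0.369
```

```bash
python3 -m handwheel '[{"tx":0.0026,"ty":0.0055,"tz":0.0,"turn":-0.09,"hand":0},{"tx":0.0037,"ty":0.011,"tz":0,"turn":-0.18,"hand":0},{"tx":0.005,"ty":0.0162,"tz":0,"turn":-0.276,"hand":0},{"tx":0.0064,"ty":0.0213,"tz":0,"turn":-0.369,"hand":0},{"tx":0.0064,"ty":0.0213,"tz":0,"turn":-0.369,"hand":0}]'
python3 - <<'E'
from h import *
rep()
s,_=wov("pics/w14.png",.0995,box=(190,10,450,210),f=3)
E
```

```text
time_s: 25.2
tcp_pos: [0.5596, -0.01, 0.0844]
orientation: [-0.008, 0.768, -0.641, -0.002]
contact_force: [-2.2, 6.0, 3.5]
opening: -0.0001
t 25.2 tcp [ 0.5596 -0.01    0.0844] yaw -1.3908 r 0.0611 phi 1.758 centre in tool [ 0.0611 -0.0005 -0.0008] F_tool [-6.36  1.1  -3.45] q [-0.158  0.489 -0.378  0.699  0.016 -1.909] tilt [ 0.007   0.0146 -0.9999]
```

View pics/w14.png

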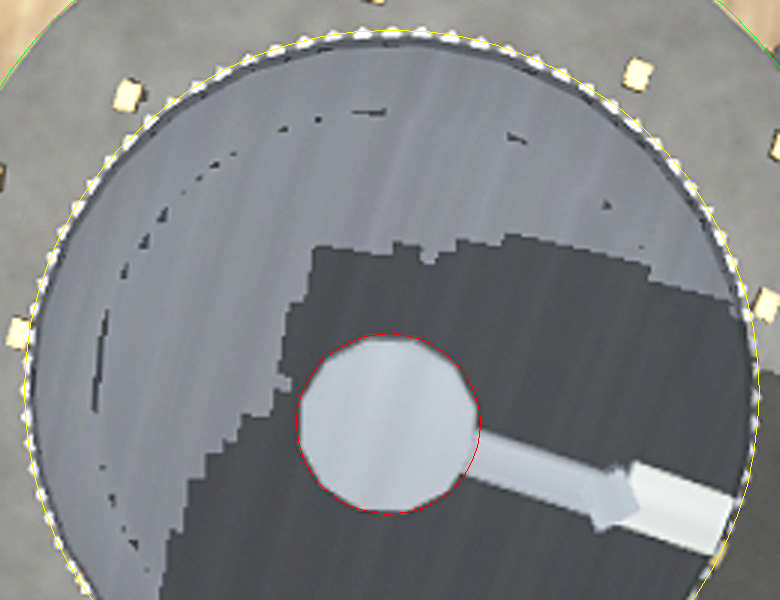

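```bash
python3 - <<'E'
from ang import *
ang((638,510),(678,507),.0995,190,10,3)
E
```

```text
0.03355426964726187 2.991301696502781
0.041134432542025264 3.0198081215659
remaining -0.028506425063118623
```

```bash
python3 -m handwheel '[{"tx":-0.002,"ty":0,"tz":0.0,"turn":0,"hand":0},{"tx":-0.01,"ty":0,"tz":0,"turn":0,"hand":0},{"tx":-0.02,"ty":0,"tz":0,"turn":0,"hand":0},{"tx":-0.02,"ty":0,"tz":-0.04,"turn":0,"hand":0},{"tx":-0.02,"ty":0,"tz":-0.08,"turn":0,"hand":0},{"tx":-0.02,"ty":0,"tz":-0.11,"turn":0,"hand":0},{"tx":-0.02,"ty":0,"tz":-0.11,"turn":0,"hand":0}]'
python3 - <<'E'
from h import *
rep()
s,_=wov("pics/w15.png",.0995,box=(210,0,440,200),f=3)
E
```

```text
time_s: 26.18
tcp_pos: [0.557, 0.0084, 0.1971]
orientation: [-0.009, 0.768, -0.641, 0.0]
contact_force: [-0.1, 0.2, 0.1]
opening: -0.0002
t 26.175 tcp [0.557  0.0084 0.1971] yaw -1.3908 r 0.0796 phi 1.748 centre in tool [ 0.0796  0.0002 -0.0009] F_tool [-0.17  0.05 -0.06] q [-0.126  0.362 -0.253  0.945  0.015 -1.876] tilt [ 0.0119  0.014  -0.9998]
```

View pics/w15.png

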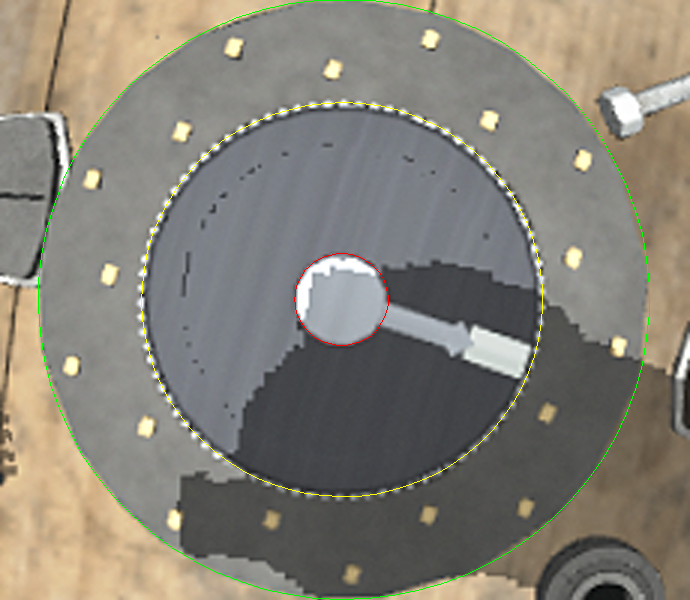

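Mark sits under the pointer (difference under 0.01 rad in this view). I'll move the arm aside and check from above.

```bash
python3 -m handwheel '[{"tx":-0.02,"ty":0.015,"tz":-0.02,"turn":0,"hand":0},{"tx":-0.05,"ty":0.04,"tz":-0.04,"turn":0,"hand":0},{"tx":-0.08,"ty":0.06,"tz":-0.06,"turn":0,"hand":0},{"tx":-0.11,"ty":0.08,"tz":-0.08,"turn":0,"hand":0},{"tx":-0.14,"ty":0.1,"tz":-0.08,"turn":0,"hand":0},{"tx":-0.17,"ty":0.125,"tz":-0.08,"turn":0,"hand":0},{"tx":-0.2,"ty":0.15,"tz":-0.08,"turn":0,"hand":0},{"tx":-0.2,"ty":0.15,"tz":-0.08,"turn":0,"hand":0},{"tx":-0.2,"ty":0.15,"tz":-0.08,"turn":0,"hand":0}]'
python3 - <<'E'
from h import *
rep()
s=snapshot("top"); cv2.imwrite("pics/t16.png",s["pixels"][:,:,::-1])
cv2.imwrite("pics/t16z.png",cv2.resize(s["pixels"][135:235,265:395,::-1],None,fx=6,fy=6,interpolation=cv2.INTER_CUBIC))
E
```

```text
time_s: 27.35
tcp_pos: [0.3718, 0.1771, 0.2754]
orientation: [-0.008, 0.768, -0.641, -0.001]
contact_force: [0.9, 0.1, 0.3]
opening: 0.0
t 27.35 tcp [0.3718 0.1771 0.2754] yaw -1.3906 r 0.3174 phi 2.249 centre in tool [ 0.2788 -0.1517 -0.0018] F_tool [ 0.01 -0.88 -0.33] q [ 0.257  0.032 -0.463  1.065  0.011 -1.494] tilt [ 0.0081  0.0138 -0.9999]
```

View pics/t16.png

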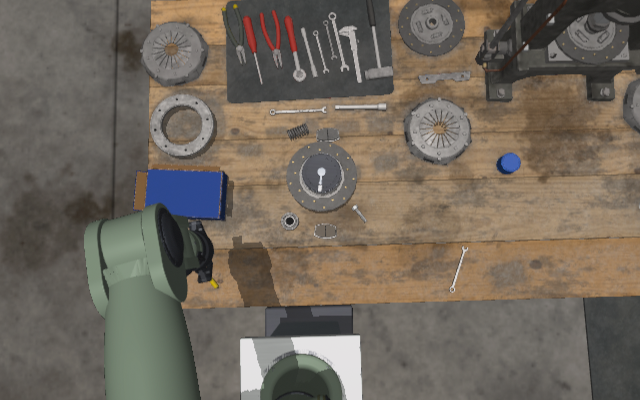

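View pics/t16z.png

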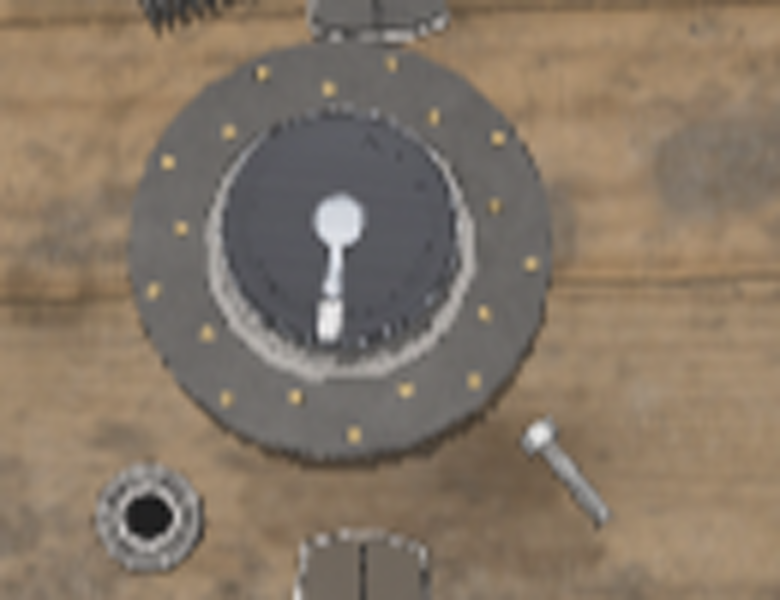

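The mark (330,320) lies on the pointer line, and the collar has risen toward the camera. The loose parts sit at the same pixels as at the start, and the arm is clear.

```bash
python3 -c "
from workcell import workorder
print(workorder.close_job())"
```

```text
the job is handed in; nothing more can be done
None
```

The collar is loosened by two full turns counter-clockwise, with the bright mark back under the pointer. The finger is drawn well clear, and the job was handed in at about 27 s.

- **How it was turned:** I rolled the shut fingertips along the rim in three arcs of about 5.57, 5.08 and 1.92 rad, starting from about −0.05 rad. Between arcs I drew the finger off the rim and lifted it to rewind the wrist. The force readings taken between moves on the rim showed a push of 2 to 6.4 N.
- **Turn count:** Wrist-camera readings after each arc put the collar at 5.56 rad, then with 1.91 rad left, then back under the pointer. That agrees with the finger's travel to within about 0.03 rad, so no slip showed. The rim overlay matched a top face about 6 mm higher, as two turns should give.
- **Final position:** The mark and pointer agreed to within 0.03 rad while the finger was still touching. They agreed to about 0.01 rad once it was clear, and the top view showed the same.
- **Loose parts:** In the top view the parts round the stand and the spanner had not moved. The paint marker was mostly hidden by the arm in that last view, with only its yellow end visible, in the same place as before.
- **Small disagreement:** In two wrist pictures the measured pointer tip came out at 34 to 35 mm from the axis instead of 32 mm. That is calibration or pixel-picking error, and its effect on the measured angle was small.

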